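# Set the iris lever of a gem light stage to the index and press its lamp button

## Task

Set up the round light stage for looking at the ring: with the fingertips, gently push the upright pin of its iris lever around the scale until the lever's pointer lines up with the small brass index clipped on the rim. Then press the round lamp button at the back of the stage fully down and let it come up again. Only push and press, do not grip or lift anything, and leave the stage, the index, the ring lying on the glass and the things around it where they are.

Things in the scene. Friction and masses are not known exactly. Their poses are not given: they have to be found in the camera images.
- light_stage: Heavy (about 2.5 kg) round instrument, 210 mm across, that only stands on the worktop: black foot, flat aluminium scale flange with its top 40 mm up. Origin: centre of its underside; z up. The iris lever is on its -x side, roughly towards the robot (the stage is turned up to 20 degrees either way), the lamp button on its +x side. Iris and index turn about its z axis.
- stage_centre (a point): Centre of the top face of the round white opal glass (68 mm across, its top 49 mm above the worktop) in the middle of the light stage; axes as the stage's.
- iris: Flat steel iris ring round the glass (108 mm across, top 46.5 mm up) with its lever, pin and pointer. Origin on the stage's axis at worktop height; the lever points along its -x axis. Turns about z between stops 1.13 rad either side of the stage's -x; counter-clockwise from above is positive. Starts 0.7 to 1.0 rad, right of the index seen from the robot. No spring: stays where left; about 2 N at the pin moves it.
- pin (a point): Half-way up the steel pin of the iris lever, 70 mm above the worktop. The pin is upright, 10 mm in diameter, stands 70 mm out from the turning axis and reaches from the lever (a flat bar 10 mm wide, top 46 mm above the worktop) to 88 mm above the worktop.
- pointer_tip (a point): The pointed outer end of the lever, 86 mm from the turning axis, 43 mm above the worktop. Its -x axis points outward along the lever.
- index (a joint): Angle of the brass index about the stage's z axis, rad: 0 on the stage's -x side, counter-clockwise from above positive; at value q it lies along (-cos q, -sin q) in the stage's axes. The lever is set when it points the same way. The index moves only if knocked (stiff friction).
- index_tip (a point): Inward point of the small brass index clipped over the rim of the scale flange, 94 mm from the turning axis, 43 mm above the worktop. The index is 12 mm wide, reaches out to 112 mm from the axis, and its top is 49 mm above the worktop. Its -x axis points outward from the turning axis.
- lamp_button_top (a point): Centre of the top face of the round grey lamp button (26 mm across) in its black housing on the flange, 77 mm behind the turning axis (+x of the stage).
- lamp_button (a joint): Travel of the lamp button, m: 0 is up, 0.006 is fully down. A spring brings it back; fully down takes about 5 N.
- ring_on_glass: Silver finger ring, 20 mm across and 4 mm high, lying loose near the middle of the opal glass; origin at the centre of its underside.
- tweezers_loose: Steel tweezers, 150 mm long and 8 mm high, lying loose left of the light stage; origin at its centre, on the worktop. Bystander.
- loupe_loose: Small folding loupe, 26x30x15 mm, lying loose right of the light stage; origin at its centre, on the worktop. Bystander.
- brush_loose: Thin flux brush, 117 mm long and 7 mm thick, lying loose right of the loupe; origin at its centre, on the worktop. Bystander.
- tin_loose: Flat green tin, 56x90x20 mm, lying loose at the far right of the worktop; origin at its centre, on the worktop. Bystander.

How it is judged (in metres and radians):
On the way, in this order (a step that is already met when the one before it is completed fails the run):
1. the lever's pointer stands at the index (angle between the x axis of pointer_tip and the x axis of index_tip, either way round below 0.065 rad and value of joint lamp_button below 0.002 m), for 0.2 s.
2. the lamp button is pressed down with the lever at the index (angle between the x axis of pointer_tip and the x axis of index_tip, either way round below 0.065 rad and value of joint lamp_button above 0.0045 m), for 0.05 s.
At the end, for the whole second after the job is handed in: The lever points within 0.065 rad (about 6 mm at the pointer) of the index and is at rest, the lamp button is up again, the stage stands within 15 mm of where it was, and the ring still lies on the glass (all of step 1 and angular speed of iris below 0.05 rad/s and angle between stage_centre's own z axis and vertical below 0.03 rad and distance of stage_centre from where it was at the start of the episode below 0.015 m and distance between ring_on_glass and stage_centre below 0.03 m); the robot touches nothing.
It fails at once if the lever was gripped or forced (more than 18 N on it) (contact force between the fingers and iris above 18 N).
It fails at once if the light stage was lifted, tipped or shoved, or the index moved, by more than 15 mm (distance of any of stage_centre, index_tip from where it was at the start of the episode above 0.015 m or height (world z) of stage_centre above 0.057 m or angle between stage_centre's own z axis and vertical above 0.08 rad).
It fails at once if the lamp button was pressed while the lever was not at the index (value of joint lamp_button above 0.004 m and angle between the x axis of pointer_tip and the x axis of index_tip, either way round above 0.12 rad).
It fails at once if the ring on the glass was moved by more than 20 mm or lifted (distance of ring_on_glass from where it was at the start of the episode above 0.02 m or height (world z) of ring_on_glass above 0.06 m).
It fails at once if the tweezers, loupe, brush or tin were moved by more than 30 mm or lifted (distance of any of tweezers_loose, loupe_loose, brush_loose, tin_loose from where it was at the start of the episode above 0.03 m or height (world z) of any of tweezers_loose, loupe_loose, brush_loose, tin_loose above 0.03 m).
It also fails if it takes over 51 s, if anything falls off the work surface, if the arm or the gripper's body presses on something with over 40 N, if the wrist force passes 120 N, or if a joint passes its speed limit or range.

## Robot

A 7-joint arm with a two-finger parallel gripper is mounted at the origin on a cart in front of the work surface, level with it; the furniture and walls round the work are solid. World frame = base frame: x ahead of the robot, y to its left, z up, the work surface at z = 0. Lengths are in m, angles in degrees, forces in N, time in s.
With the tool pointing down it reaches from about 0.425 to 0.875 m from the base axis. Payload 8.4 kg.
Tool frame: the origin (TCP) lies at the very end of the fingers, on their centre line; the grasp point (between the pads) lies 19 mm behind it; z points along the fingers, y is the line along which they close (so a half turn about z gives the same grasp; the last joint's range is limited). The gripper opens to 87 mm and grips with 3 to 60 N. Pads are 19 mm wide; open, the fingers measure 117 mm over their backs; the gripper's body (75 mm by 190 mm) begins 51 mm behind the grasp point.
Start: joints at [-76.616, 19.091, 2.286, 83.961, -0.768, 76.965, -3.352], TCP at [0.212, 0.614, 0.223] pointing down, gripper open.
Joint ranges: [-147.57, 147.57], [-21.85, 119.76], [-74.77, 79.35], [14.55, 137.4], [-85.83, 265.84], [4.83, 119.75], [-152.11, 152.11]. Speed limits (degrees/s): [127.2, 127.2, 159.86, 159.86, 180, 180, 180].

## Interface

Orientations are given as [roll, pitch, yaw] about the fixed x, y, z axes, in that order (R = Rz(yaw) Ry(pitch) Rx(roll)).
In Python, from workcell import * gives the robot as it stands.
- The arm moves only by the tool drive_tool, never from a script. Its argument "moves" is a list of rows, each an object of numbers: "grip": the gripper command: -1 is fully open, 1 is shut, values between are in proportion; "tx", "ty", "tz": the shift along the tool's x, y, z in m; "twist": the turn about the tool's z in rad. In form: [{"grip": .., "tx": .., "ty": .., "tz": .., "twist": ..}, ...]. A call has 1 to 20 rows; each row is the pose to reach, as a shift and turn from the pose commanded when the call began, along the tool's axes at that moment; what a row does not reach only later rows make up. A row lasts 1/10 s, in which the tool goes at most 50 mm and 8.59 degrees, less where a joint would pass 70% of its speed; a pose out of reach is approached as far as the arm can. A call with a gripper value outside its range is refused whole. The fingers move at their own pace and stop on an object; "squeeze" is the grip in N (left out, the last holds). Time passes only in rows, so rows that repeat a pose let the fingers close. It gives the time, the measured TCP pose, the force, the opening and the grip force at its end, in the units of the state.
- state(): the state, without advancing time (a new reading comes with each control period).
- camera(name): name is "scene" or "side" or "wrist"; returns a dict with "color" (384x512x3 uint8, red, green, blue), "fx", "fy", "cx", "cy" (pixels), "dist" ([k1, k2, p1, p2, k3] as OpenCV has them; the pictures are not rectified), "rvec" (rotation vector, rad) and "tvec" (3), from world to camera coordinates, as OpenCV has them. Camera axes: x right, y down, z forward; pixel columns grow to the right and rows downward; lengths in m; the calibration is good to about 2 mm. A picture is of the moment at which its call begins. There is no depth.
- close_job(): hands the job in; it is judged then, once.
The state is a dict: "time": time; "qpos": joint angles; "dq": joint speeds; "joint_efforts": joint torques, N m; "tcp_pos": TCP position; "eef_rot": TCP orientation; "ft_force": force on the tool from outside, world axes, zero at the start; "wrist_torque": the same for the moment, N m; "finger_gap": finger opening in m; "grip_force": force on a finger pad.
Only numpy, scipy, OpenCV 4.12 (cv2) and the standard library are available. Lean on these libraries where they do the work, as an engineer would, in place of code of your own. Each camera call takes 0.05 s, during which the arm holds its last target. There are 200 camera calls.

## Working session

There is one attempt and no reset: what is moved stays moved. The work goes in short steps, Python scripts to look and compute and a tool call to move; the robot and the scene stay as the last step left them, time stands still between calls to the robot, and variables do not carry over. Pictures are saved under pics/ and viewed, at most 10 in all, crops included, and the job is handed in when it is done.

Besides the shell and the picture viewer there is one more tool, called after "Call:" as a command line: name --argument value ..., lists and objects as JSON in quotes. drive_tool: Moves the arm, as the interface text tells. Its arguments: {"type":"object","properties":{"moves":{"type":"array"},"squeeze":{"type":"number"}},"required":["moves"]}

```bash
mkdir -p pics; python3 - <<'E'
from workcell import *
import cv2,pickle
s=state();print(s['time'],s['tcp_pos'],s['eef_rot'],s['finger_gap'])
d={}
for n in("scene","side"):
    c=camera(n);d[n]=c
    cv2.imwrite(f'pics/{n}0.png',cv2.resize(c['color'][:,:,::-1],(800,600),interpolation=cv2.INTER_CUBIC))
pickle.dump(d,open('c0.pkl','wb'))
E
```

```text
0.0 [0.21219532 0.61391412 0.22166415] [-1.79909555e+02  6.07006248e-03  1.60934002e+02] 0.08708338966353923
```

View pics/scene0.png

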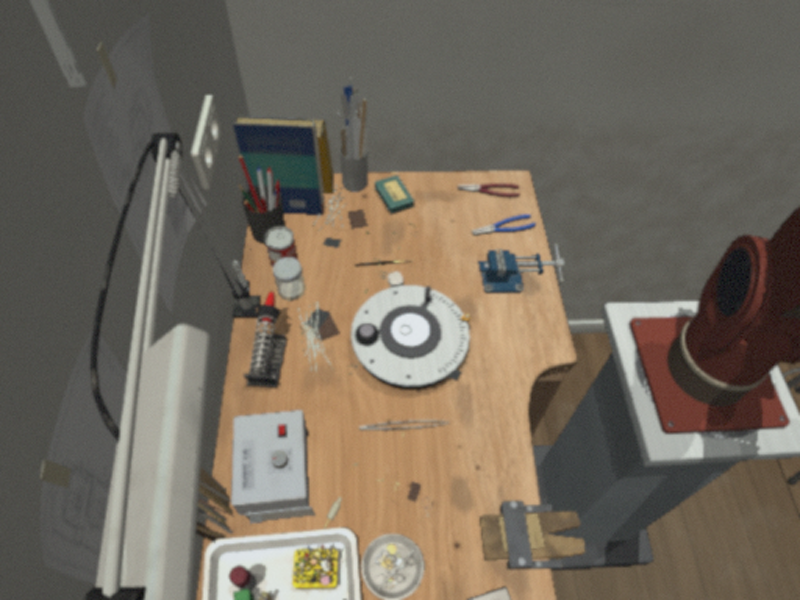

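View pics/side0.png

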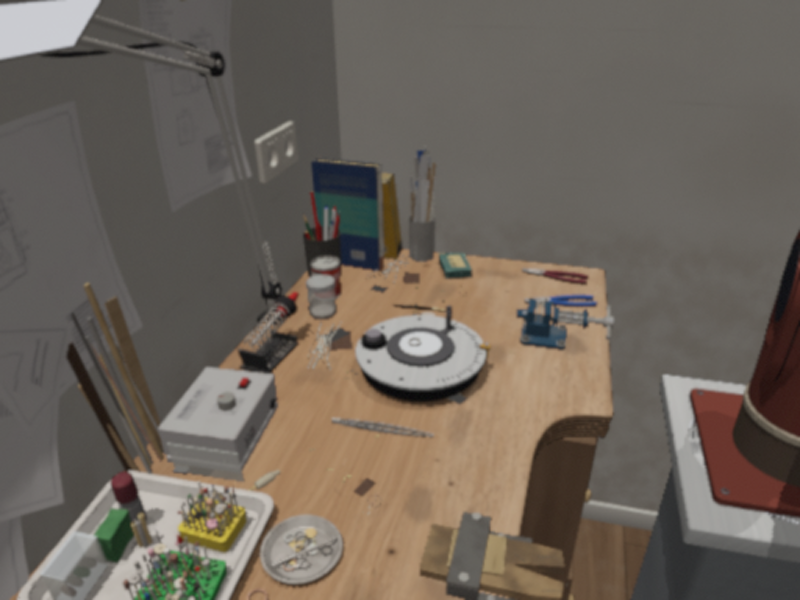

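The scene view shows the glass at about (408,330), the button at (367,334), the pin near (428,296) and the brass index near (466,317). I'll enlarge both views for precise pixels.

```bash
python3 - <<'E'
import cv2,pickle,numpy as np
d=pickle.load(open('c0.pkl','rb'))
a=d['scene']['color'][178:253,218:308,::-1]; b=d['side']['color'][190:265,222:322,::-1]
f=lambda i:cv2.resize(i,(400,int(400*i.shape[0]/i.shape[1])),interpolation=cv2.INTER_CUBIC)
A,B=[cv2.resize(i,None,fx=4,fy=4,interpolation=cv2.INTER_CUBIC) for i in(a,b)]
cv2.imwrite('pics/crop.png',np.hstack([A,B]));print(A.shape,B.shape)
E
```

```text
(300, 360, 3) (300, 400, 3)
```

View pics/crop.png

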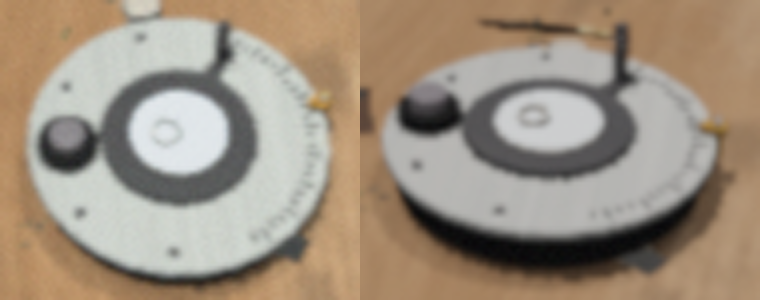

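The crop shows, as scene and side pixels: glass (179,132) and (548,120), pin top (223,24) and (622,27), index middle (319,100) and (712,127), button top (66,131) and (429,94).

```bash
cat > h.py <<'E'
import cv2,numpy as np
def ray(c,uv):
    K=np.array([[c['fx'],0,c['cx']],[0,c['fy'],c['cy']],[0,0,1]])
    p=cv2.undistortPoints(np.array([[uv]],float),K,np.array(c['dist'],float))[0,0]
    R=cv2.Rodrigues(np.array(c['rvec'],float))[0]
    return -R.T@np.array(c['tvec']).ravel(), R.T@np.array([p[0],p[1],1])
def atz(c,uv,z):
    o,d=ray(c,uv); return (o+d*(z-o[2])/d[2])
def tri(rs):
    A=0;b=0
    for o,d in rs:
        d=d/np.linalg.norm(d);P=np.eye(3)-np.outer(d,d);A=A+P;b=b+P@o
    return np.linalg.solve(A,b)
E
python3 - <<'E'
import pickle;from h import *
np.set_printoptions(precision=4,suppress=True)
d=pickle.load(open('c0.pkl','rb'))
S,D=d['scene'],d['side']
P={'glass':((179,132),(548,120),.049),'pintop':((223,24),(622,27),.088),'pinbase':((224,50),(621,78),.05),'index':((319,100),(712,127),.048),'button':((66,131),(429,94),.065)}
r={}
for k,(a,b,z) in P.items():
    ua=(218+a[0]/4-.375,178+a[1]/4-.375);ub=(222+(b[0]-360)/4-.375,190+b[1]/4-.375)
    r[k]=[atz(S,ua,z),atz(D,ub,z)]
    print(k,*r[k],tri([ray(S,ua),ray(D,ub)]))
for i in(0,1):
    c=r['glass'][i]
    for k in r:
        v=(r[k][i]-c)[:2];print(k,np.hypot(*v),np.degrees(np.arctan2(*v[::-1])))
E
```

```text
glass [ 0.535  -0.0763  0.049 ] [ 0.5321 -0.0724  0.049 ] [ 0.5343 -0.08    0.0436]
pintop [ 0.5026 -0.1389  0.088 ] [ 0.4979 -0.1312  0.088 ] [ 0.5011 -0.1459  0.0791]
pinbase [ 0.4992 -0.1441  0.05  ] [ 0.4974 -0.1309  0.05  ] [ 0.4994 -0.1513  0.0384]
index [ 0.4355 -0.1006  0.048 ] [ 0.4322 -0.0912  0.048 ] [ 0.4337 -0.1076  0.0373]
button [ 0.6123 -0.069   0.065 ] [ 0.6052 -0.0589  0.065 ] [ 0.6121 -0.0776  0.0522]
glass 0.0 0.0
pintop 0.07049846015383024 -117.34660513915448
pinbase 0.07670266892181013 -117.85391243820509
index 0.10246808948487317 -166.25494596035867
button 0.07764053214951848 5.378018240681697
glass 0.0 0.0
pintop 0.0680414574924259 -120.17166289126497
pinbase 0.06806967637909431 -120.6499505980579
index 0.10172584346076435 -169.35335483403694
button 0.07427028683938086 10.430666442181993
```

Measurements agree: pin radius about 70 mm, index about 102 mm and button about 76 mm. The stage centre is near (0.534, -0.075), with the lever at about -118.7° and the index at about -167.6° in the world. I'm moving to a hover behind the pin with closed fingers and the tool's x axis along the chord (yaw 127°).

Call:
drive_tool --moves '[{"grip": 1, "tx": -0.547, "ty": -0.636, "tz": 0.05, "twist": 0.59}, {"grip": 1, "tx": -0.547, "ty": -0.636, "tz": 0.05, "twist": 0.59}, {"grip": 1, "tx": -0.547, "ty": -0.636, "tz": 0.05, "twist": 0.59}, {"grip": 1, "tx": -0.547, "ty": -0.636, "tz": 0.05, "twist": 0.59}, {"grip": 1, "tx": -0.547, "ty": -0.636, "tz": 0.05, "twist": 0.59}, {"grip": 1, "tx": -0.547, "ty": -0.636, "tz": 0.05, "twist": 0.59}, {"grip": 1, "tx": -0.547, "ty": -0.636, "tz": 0.05, "twist": 0.59}, {"grip": 1, "tx": -0.547, "ty": -0.636, "tz": 0.05, "twist": 0.59}, {"grip": 1, "tx": -0.547, "ty": -0.636, "tz": 0.05, "twist": 0.59}, {"grip": 1, "tx": -0.547, "ty": -0.636, "tz": 0.05, "twist": 0.59}, {"grip": 1, "tx": -0.547, "ty": -0.636, "tz": 0.05, "twist": 0.59}, {"grip": 1, "tx": -0.547, "ty": -0.636, "tz": 0.05, "twist": 0.59}, {"grip": 1, "tx": -0.547, "ty": -0.636, "tz": 0.05, "twist": 0.59}, {"grip": 1, "tx": -0.547, "ty": -0.636, "tz": 0.05, "twist": 0.59}, {"grip": 1, "tx": -0.547, "ty": -0.636, "tz": 0.05, "twist": 0.59}, {"grip": 1, "tx": -0.547, "ty": -0.636, "tz": 0.05, "twist": 0.59}, {"grip": 1, "tx": -0.547, "ty": -0.636, "tz": 0.05, "twist": 0.59}, {"grip": 1, "tx": -0.547, "ty": -0.636, "tz": 0.05, "twist": 0.59}, {"grip": 1, "tx": -0.547, "ty": -0.636, "tz": 0.05, "twist": 0.59}, {"grip": 1, "tx": -0.547, "ty": -0.636, "tz": 0.05, "twist": 0.59}]' --squeeze 5

```text
time: 2.1
tcp_pos: [0.5213, -0.1644, 0.1723]
eef_rot: [-180.0, -0.1, 127.2]
ft_force: [0.7, 0.3, -0.3]
finger_gap: 0.0006
grip_force: 0.0
```

```bash
python3 - <<'E'
from workcell import *
import cv2,pickle
c=camera("wrist");pickle.dump(c,open('w1.pkl','wb'))
cv2.imwrite('pics/w1.png',cv2.resize(c['color'][:,:,::-1],(800,600),interpolation=cv2.INTER_CUBIC))
E
```

```text
(no output)
```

View pics/w1.png

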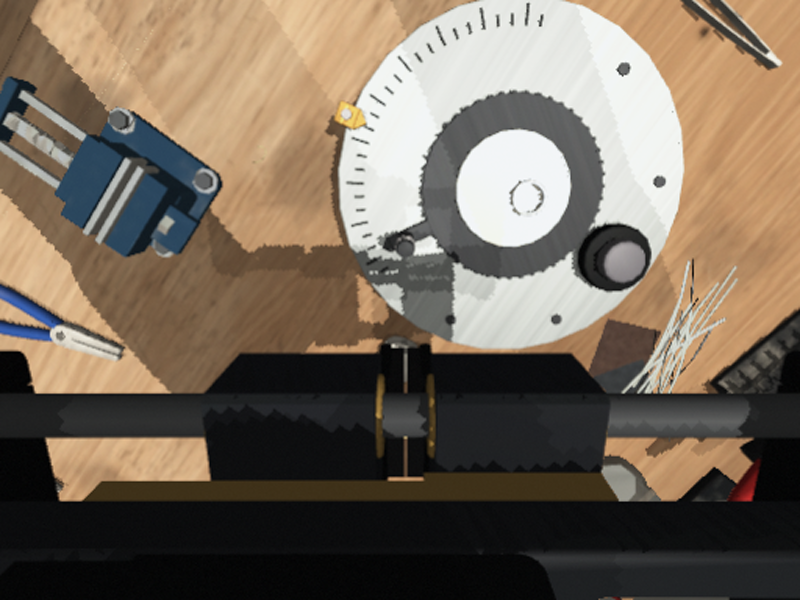

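The wrist view is sharp: glass centre (513,187), pin top (405,244), index from (336,111) to its tip at (367,118), button top (625,262).

```bash
python3 - <<'E'
import pickle;from h import *
np.set_printoptions(precision=4,suppress=True)
c=pickle.load(open('w1.pkl','rb'))
P={'glass':(513,187,.049),'pintop':(405,244,.088),'indextip':(367,118,.045),'indexmid':(350,114,.049),'button':(625,262,.065)}
r={k:atz(c,((u+.5)*.64-.5,(v+.5)*.64-.5),z) for k,(u,v,z) in P.items()}
for k in r:
    v=(r[k]-r['glass'])[:2];print(k,r[k],np.hypot(*v),np.degrees(np.arctan2(*v[::-1])))
# flange outline extremes, at z .04
L=atz(c,(339*.64,175*.64),.04);R=atz(c,(684*.64,165*.64),.04);print(L,R,(L+R)/2,np.linalg.norm(L-R))
for z in(.055,.06,.07):print(z,atz(c,(625.5*.64-.5,262.5*.64-.5),z))
E
```

```text
glass [ 0.5332 -0.0761  0.049 ] 0.0 0.0
pintop [ 0.4992 -0.1365  0.088 ] 0.06936636227596331 -119.35452936004585
indextip [ 0.4418 -0.0969  0.045 ] 0.09380422179732893 -167.15003772871486
indexmid [ 0.4333 -0.1012  0.049 ] 0.10300032589282883 -165.90980260085735
button [ 0.6094 -0.0709  0.065 ] 0.07635318303778063 3.9210458583247907
[ 0.4468 -0.1332  0.04  ] [ 0.6086 -0.0037  0.04  ] [ 0.5277 -0.0685  0.04  ] 0.20723668593135924
0.055 [ 0.6143 -0.0696  0.055 ]
0.06 [ 0.6119 -0.0702  0.06  ]
0.07 [ 0.607  -0.0715  0.07  ]
```

Wrist camera confirms: centre (0.5335, -0.076), lever -119.3°, index -167°. Contact is expected at tx≈0.021 and alignment at tx≈0.077. I'll descend first, then push slowly.

Call:
drive_tool --moves '[{"grip": 1, "ty": -0.004, "tz": 0.04}, {"grip": 1, "ty": -0.004, "tz": 0.075}, {"grip": 1, "ty": -0.004, "tz": 0.1}, {"grip": 1, "ty": -0.004, "tz": 0.11}, {"grip": 1, "ty": -0.004, "tz": 0.11}, {"grip": 1, "tx": 0.008, "ty": -0.004, "tz": 0.11}, {"grip": 1, "tx": 0.014, "ty": -0.004, "tz": 0.11}, {"grip": 1, "tx": 0.018, "ty": -0.004, "tz": 0.11}, {"grip": 1, "tx": 0.021, "ty": -0.004, "tz": 0.11}, {"grip": 1, "tx": 0.024, "ty": -0.004, "tz": 0.11}, {"grip": 1, "tx": 0.027, "ty": -0.004, "tz": 0.11}, {"grip": 1, "tx": 0.03, "ty": -0.004, "tz": 0.11}]'

```text
$.moves[0]: bad value
```

Call:
drive_tool --moves '[{"grip": 1, "tx": 0, "ty": -0.004, "tz": 0.04, "twist": 0}, {"grip": 1, "tx": 0, "ty": -0.004, "tz": 0.075, "twist": 0}, {"grip": 1, "tx": 0, "ty": -0.004, "tz": 0.1, "twist": 0}, {"grip": 1, "tx": 0, "ty": -0.004, "tz": 0.11, "twist": 0}, {"grip": 1, "tx": 0, "ty": -0.004, "tz": 0.11, "twist": 0}, {"grip": 1, "tx": 0.008, "ty": -0.004, "tz": 0.11, "twist": 0}, {"grip": 1, "tx": 0.014, "ty": -0.004, "tz": 0.11, "twist": 0}, {"grip": 1, "tx": 0.018, "ty": -0.004, "tz": 0.11, "twist": 0}, {"grip": 1, "tx": 0.021, "ty": -0.004, "tz": 0.11, "twist": 0}, {"grip": 1, "tx": 0.024, "ty": -0.004, "tz": 0.11, "twist": 0}, {"grip": 1, "tx": 0.027, "ty": -0.004, "tz": 0.11, "twist": 0}, {"grip": 1, "tx": 0.03, "ty": -0.004, "tz": 0.11, "twist": 0}]'

```text
time: 3.35
tcp_pos: [0.5, -0.1443, 0.0627]
eef_rot: [-180.0, 0.0, 127.1]
ft_force: [-0.6, -2.9, 1.2]
finger_gap: 0.0004
grip_force: 1.3
```

Contact made at about 3 N. I'll continue pushing to just short of the index.

Call:
drive_tool --moves '[{"grip": 1, "tx": 0.003, "ty": 0, "tz": 0, "twist": 0}, {"grip": 1, "tx": 0.006, "ty": 0, "tz": 0, "twist": 0}, {"grip": 1, "tx": 0.009, "ty": 0, "tz": 0, "twist": 0}, {"grip": 1, "tx": 0.012, "ty": 0, "tz": 0, "twist": 0}, {"grip": 1, "tx": 0.015, "ty": 0, "tz": 0, "twist": 0}, {"grip": 1, "tx": 0.018, "ty": 0, "tz": 0, "twist": 0}, {"grip": 1, "tx": 0.021, "ty": 0, "tz": 0, "twist": 0}, {"grip": 1, "tx": 0.024, "ty": 0, "tz": 0, "twist": 0}, {"grip": 1, "tx": 0.027, "ty": 0, "tz": 0, "twist": 0}, {"grip": 1, "tx": 0.03, "ty": 0, "tz": 0, "twist": 0}, {"grip": 1, "tx": 0.033, "ty": 0, "tz": 0, "twist": 0}, {"grip": 1, "tx": 0.036, "ty": 0, "tz": 0, "twist": 0}, {"grip": 1, "tx": 0.039, "ty": 0, "tz": 0, "twist": 0}, {"grip": 1, "tx": 0.042, "ty": 0, "tz": 0, "twist": 0}, {"grip": 1, "tx": 0.045, "ty": 0, "tz": 0, "twist": 0}, {"grip": 1, "tx": 0.045, "ty": 0, "tz": 0, "twist": 0}, {"grip": 1, "tx": 0.045, "ty": 0, "tz": 0, "twist": 0}]'

```text
time: 5.05
tcp_pos: [0.4742, -0.1073, 0.0629]
eef_rot: [179.9, 0.1, 127.2]
ft_force: [6.6, 0.7, -2.2]
finger_gap: 0.0009
grip_force: 3.0
```

```bash
python3 - <<'E'
from workcell import *
import cv2,pickle
c=camera("wrist");pickle.dump(c,open('w2.pkl','wb'))
cv2.imwrite('pics/w2.png',cv2.resize(c['color'][:,:,::-1],(800,600),interpolation=cv2.INTER_CUBIC))
E
```

```text
(no output)
```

View pics/w2.png

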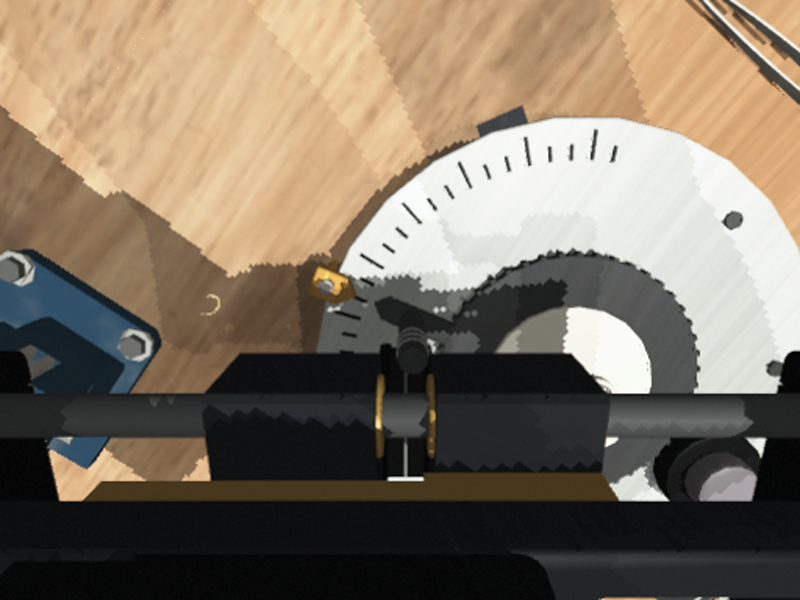

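The pointer tip is at (376,298), the index tip at (357,294), and the pin top at (413,350) rests on the fingers.

```bash
python3 - <<'E'
import pickle;from h import *
np.set_printoptions(precision=4,suppress=True)
c=pickle.load(open('w2.pkl','rb'))
C=np.array([.5335,-.076])
for k,u,v,z in[('ptr',376,298,.0445),('idx',357,294,.045),('idxmid',333,285,.049),('pintop',413,347,.088)]:
    p=atz(c,((u+.5)*.64-.5,(v+.5)*.64-.5),z);w=p[:2]-C;print(k,p,np.hypot(*w),np.degrees(np.arctan2(*w[::-1])))
E
```

```text
ptr [ 0.45   -0.0953  0.0445] 0.08574970109466128 -166.97910124271007
idx [ 0.4429 -0.0984  0.045 ] 0.09329026148997786 -166.11237576437935
idxmid [ 0.4332 -0.0999  0.049 ] 0.103130129013574 -166.58350760991357
pintop [ 0.4634 -0.0899  0.088 ] 0.07148665254281548 -168.78476204331187
```

The pointer and index agree to within about 1° and the stage hasn't moved. I'll back off, rise, and go over the button.

Call:
drive_tool --moves '[{"grip": 1, "tx": -0.006, "ty": 0, "tz": 0, "twist": 0}, {"grip": 1, "tx": -0.015, "ty": 0, "tz": 0, "twist": 0}, {"grip": 1, "tx": -0.025, "ty": 0, "tz": -0.01, "twist": 0}, {"grip": 1, "tx": -0.025, "ty": 0, "tz": -0.04, "twist": 0}, {"grip": 1, "tx": -0.025, "ty": 0, "tz": -0.07, "twist": 0}, {"grip": 1, "tx": -0.025, "ty": 0, "tz": -0.07, "twist": 0}, {"grip": 1, "tx": -0.035, "ty": 0.04, "tz": -0.07, "twist": 0}, {"grip": 1, "tx": -0.045, "ty": 0.08, "tz": -0.07, "twist": 0}, {"grip": 1, "tx": -0.053, "ty": 0.12, "tz": -0.06, "twist": 0}, {"grip": 1, "tx": -0.053, "ty": 0.13, "tz": -0.05, "twist": 0}, {"grip": 1, "tx": -0.053, "ty": 0.13, "tz": -0.05, "twist": 0}, {"grip": 1, "tx": -0.053, "ty": 0.13, "tz": -0.05, "twist": 0}]'

```text
time: 6.3
tcp_pos: [0.6075, -0.0736, 0.1123]
eef_rot: [-179.9, -0.0, 127.0]
ft_force: [0.0, -0.4, 0.9]
finger_gap: 0.0001
grip_force: 0.0
```

```bash
python3 - <<'E'
from workcell import *
import cv2,pickle,numpy as np
s=camera("scene");d=camera("side");pickle.dump((s,d),open('c3.pkl','wb'))
A,B=[cv2.resize(i,None,fx=4,fy=4,interpolation=cv2.INTER_CUBIC) for i in(s['color'][178:253,218:308,::-1],d['color'][190:265,222:322,::-1])]
cv2.imwrite('pics/c3.png',np.hstack([A,B]))
E
```

```text
(no output)
```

View pics/c3.png

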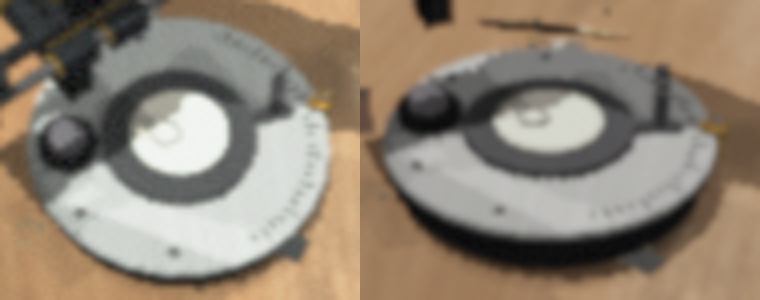

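The lever points at the index and the stage is in place. Now I'll press the button, stopping on force.

Call:
drive_tool --moves '[{"grip": 1, "tx": 0, "ty": 0.004, "tz": 0.02, "twist": 0}, {"grip": 1, "tx": 0, "ty": 0.004, "tz": 0.036, "twist": 0}, {"grip": 1, "tx": 0, "ty": 0.004, "tz": 0.042, "twist": 0}, {"grip": 1, "tx": 0, "ty": 0.004, "tz": 0.045, "twist": 0}, {"grip": 1, "tx": 0, "ty": 0.004, "tz": 0.048, "twist": 0}, {"grip": 1, "tx": 0, "ty": 0.004, "tz": 0.05, "twist": 0}, {"grip": 1, "tx": 0, "ty": 0.004, "tz": 0.05, "twist": 0}]'

```text
time: 7.1
tcp_pos: [0.6121, -0.0696, 0.0628]
eef_rot: [180.0, 0.0, 127.1]
ft_force: [-0.5, 0.6, -0.5]
finger_gap: 0.0004
grip_force: 0.0
```

Call:
drive_tool --moves '[{"grip": 1, "tx": 0, "ty": 0, "tz": 0.001, "twist": 0}, {"grip": 1, "tx": 0, "ty": 0, "tz": 0.002, "twist": 0}, {"grip": 1, "tx": 0, "ty": 0, "tz": 0.003, "twist": 0}, {"grip": 1, "tx": 0, "ty": 0, "tz": 0.004, "twist": 0}, {"grip": 1, "tx": 0, "ty": 0, "tz": 0.004, "twist": 0}]'

```text
time: 7.6
tcp_pos: [0.6121, -0.0696, 0.0587]
eef_rot: [180.0, 0.0, 127.1]
ft_force: [-0.8, -0.4, 4.0]
finger_gap: 0.0002
grip_force: 1.8
```

Call:
drive_tool --moves '[{"grip": 1, "tx": 0, "ty": 0, "tz": 0.001, "twist": 0}, {"grip": 1, "tx": 0, "ty": 0, "tz": 0.002, "twist": 0}, {"grip": 1, "tx": 0, "ty": 0, "tz": 0.003, "twist": 0}, {"grip": 1, "tx": 0, "ty": 0, "tz": 0.003, "twist": 0}]'

```text
time: 8.0
tcp_pos: [0.6122, -0.0696, 0.0564]
eef_rot: [180.0, 0.0, 127.1]
ft_force: [-2.6, 0.4, 11.4]
finger_gap: 0.0003
grip_force: 6.1
```

Call:
drive_tool --moves '[{"grip": 1, "tx": 0, "ty": 0, "tz": 0.001, "twist": 0}, {"grip": 1, "tx": 0, "ty": 0, "tz": 0.001, "twist": 0}]'

```text
time: 8.2
tcp_pos: [0.6122, -0.0696, 0.0562]
eef_rot: [179.9, -0.0, 127.1]
ft_force: [-7.0, 1.0, 21.9]
finger_gap: 0.0006
grip_force: 10.5
```

```bash
python3 - <<'E'
from workcell import *
import cv2,pickle,numpy as np
s=camera("wrist");d=camera("side")
A=cv2.resize(d['color'][175:265,202:322,::-1],None,fx=5,fy=5,interpolation=cv2.INTER_CUBIC)
cv2.imwrite('pics/c4.png',A)
E
```

```text
(no output)
```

View pics/c4.png

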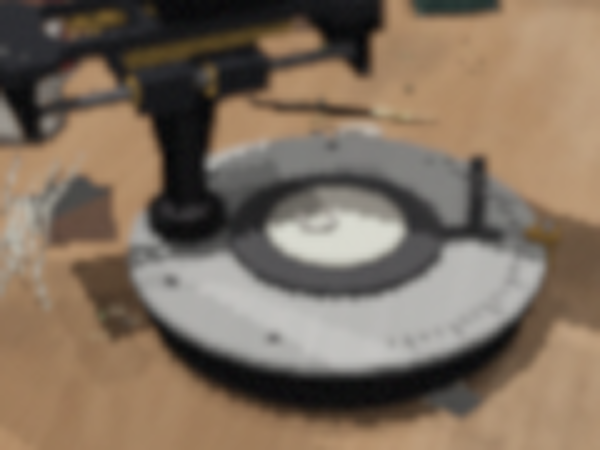

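The button bottomed hard at z=0.0562 and the lever is still at the index. While releasing, I'll check that the spring force lasts over the full 6 mm travel.

Call:
drive_tool --moves '[{"grip": 1, "tx": 0, "ty": 0, "tz": -0.003, "twist": 0}, {"grip": 1, "tx": 0, "ty": 0, "tz": -0.006, "twist": 0}, {"grip": 1, "tx": 0, "ty": 0, "tz": -0.006, "twist": 0}, {"grip": 1, "tx": 0, "ty": 0, "tz": -0.006, "twist": 0}]'

```text
time: 8.7
tcp_pos: [0.6121, -0.0696, 0.0605]
eef_rot: [180.0, 0.0, 127.1]
ft_force: [2.1, -0.3, 1.6]
finger_gap: 0.0006
grip_force: 1.3
```

Call:
drive_tool --moves '[{"grip": 1, "tx": 0, "ty": 0, "tz": -0.001, "twist": 0}, {"grip": 1, "tx": 0, "ty": 0, "tz": -0.001, "twist": 0}, {"grip": 1, "tx": 0, "ty": 0, "tz": -0.001, "twist": 0}]'

```text
time: 9.0
tcp_pos: [0.6119, -0.0694, 0.0614]
eef_rot: [-180.0, -0.0, 127.1]
ft_force: [2.0, -1.4, 2.1]
finger_gap: 0.0008
grip_force: 1.0
```

The button still pushes back 5.2 mm above the bottom, so it was pressed past 4.5 mm. I'll rise clear and take a final look.

Call:
drive_tool --moves '[{"grip": 1, "tx": 0, "ty": 0, "tz": -0.01, "twist": 0}, {"grip": 1, "tx": 0, "ty": 0, "tz": -0.05, "twist": 0}, {"grip": 1, "tx": 0, "ty": 0, "tz": -0.09, "twist": 0}, {"grip": 1, "tx": 0, "ty": 0, "tz": -0.12, "twist": 0}, {"grip": 1, "tx": -0.04, "ty": 0, "tz": -0.12, "twist": 0}, {"grip": 1, "tx": -0.08, "ty": 0, "tz": -0.12, "twist": 0}, {"grip": 1, "tx": -0.1, "ty": 0, "tz": -0.12, "twist": 0}, {"grip": 1, "tx": -0.1, "ty": 0, "tz": -0.12, "twist": 0}, {"grip": 1, "tx": -0.1, "ty": 0, "tz": -0.12, "twist": 0}]'

```text
time: 9.9
tcp_pos: [0.6717, -0.1494, 0.1814]
eef_rot: [-179.9, -0.0, 127.1]
ft_force: [-0.7, 1.2, -0.8]
finger_gap: 0.0006
grip_force: 0.0
```

```bash
python3 - <<'E'
from workcell import *
import cv2,pickle
c=camera("wrist");pickle.dump(c,open('w5.pkl','wb'))
cv2.imwrite('pics/w5.png',cv2.resize(c['color'][:,:,::-1],(800,600),interpolation=cv2.INTER_CUBIC))
E
```

```text
(no output)
```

View pics/w5.png

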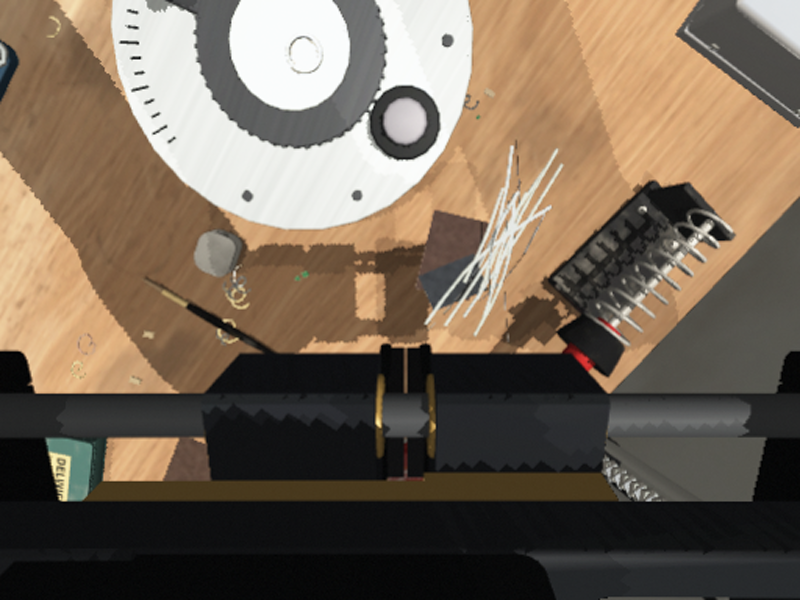

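The button is up at (405,120), the ring is still on the glass at (305,53), the bystanders are undisturbed and the arm is clear. I'm handing the job in.

```bash
python3 -c "
from workcell import *
print(close_job())"
```

```text
the job is handed in; nothing more can be done
None
```

I pushed the lever to within about 1° of the index, pressed the lamp button to its stop and let it come up, and handed the job in at about 10 s. The stage, index, ring and loose items looked unmoved; no verdict came back.

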